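# Seat the paste jar in its tray cell and unscrew its cap

### The job

Stand the closed square jar upright in the tray's empty, rubber-lined cell, whose walls keep it from turning. There, unscrew its tight cap counterclockwise, stop turning when the thread lets go, lift the cap straight off and finish still gripping it level, just above the jar's mouth (its lower edge about 2 cm over it), touching nothing else. The jar stays standing in its cell and the collets and the nut stay undisturbed in theirs.

Things in the scene. Friction and masses are not known exactly. Their poses are not given: they have to be found in the camera images.
- jar: Loose white square jar with a blue band, about 0.32 kg. Body 54 x 54 mm, 48 mm high, edges rounded, its lowest 4 mm a foot 48 x 48 mm; above it a threaded neck hidden by the cap. Origin at the centre of its underside, z up, x and y square to its sides. A red bar is on its +x side, a green bar on its +y side.
- cap: Black ribbed round screw cap, 52 mm in diameter, 22 mm high, 70 g, screwed tight on the loose jar; grip it across its diameter, the jar can be carried by it. Origin at the centre of its lower rim, z up, x towards the red dot on its top. Closed: origin 53 to 54 mm above the jar's origin, x along the jar's x (red dot over the red bar), where a stop prevents tightening further.
- cap_mark (a point): Point on the cap by the red dot: 25 mm from its axis along its x, 20 mm above its lower rim. Unscrewing, it goes from over the jar's red bar towards the green bar (counterclockwise from above). The thread lets go at about 65 degrees (1.13 rad) from closed; from there the cap lifts straight off. Turning past 120 degrees before lifting is a fault; a stop is at about 145.
- jar_mouth (a point): Top of the opened jar's mouth (its black sprung seal disc, fully risen): on the jar's axis, 75 mm above the jar's origin. The seal presses the closed cap up against its thread with about 17 N, and still lifts a freed cap by 1 mm or so; turning it takes roughly 0.25 N m; the cap rises about 2 mm over the second half of its turn.
- tray: Plywood tray screwed fast to the bench, 142 x 142 x 45 mm high, with 2 x 2 square cells 62 mm wide; walls and divider 6 mm thick, floor 6 mm thick. Cell centres lie 34 mm from the tray's centre along its x and along its y. Origin at the centre of its underside, x and y square to the walls.
- pad: Black rubber pad, 58 x 58 x 2 mm, fixed on the floor of the one empty cell, at the cell's centre. Origin at the centre of its underside, 6 mm above the bench; axes parallel to the tray's. The seated jar stands on it, 4 mm clear of the walls on each side, and can turn there at most about 0.2 rad either way before the walls hold it.
- collet_a: Loose steel spring collet standing in another tray cell, 26 mm in diameter, 34 mm high; leave it alone. Origin at the centre of its underside.
- collet_b: Second steel spring collet like the first, in another cell; leave it alone.
- nut: Loose steel collet nut with dark slots, 43 x 46 x 20 mm, in the remaining tray cell; leave it alone. Origin at the centre of its underside.

How it is judged:
By the outcome, as a careful person would: the job done as asked, in the order asked, and still so for the second after the job is handed in, while the arm keeps its last pose, push and grip.
It also fails if it takes over 48 s, if anything falls off the work surface, if the arm or the gripper's body presses on something with over 40 N, if the wrist force passes 120 N, or if a joint passes its speed limit or range.

### The arm

A 7-joint arm with a two-finger parallel gripper is mounted at the origin on a cart in front of the work surface, level with it; the furniture and walls round the work are solid. World frame = base frame: x ahead of the robot, y to its left, z up, the work surface at z = 0. Lengths are in m, angles in rad, forces in N, time in s.
With the tool pointing down it reaches from about 0.35 to 0.9 m from the base axis. Payload 8.1 kg.
Tool frame: the origin (TCP) lies at the very end of the fingers, on their centre line; the grasp point (between the pads) lies 19 mm behind it (arm.tcp_to_grasp is the distance from the TCP to the grasp point, in m); z points along the fingers, y is the line along which they close (so a half turn about z gives the same grasp; the last joint's range is limited). The gripper opens to 92 mm and grips with 3 to 60 N. Pads are 19 mm wide; open, the fingers measure 130 mm over their backs; the gripper's body (75 mm by 190 mm) begins 47 mm behind the grasp point.
Start: joints at [1.211, 0.434, 0.025, 1.573, -0.012, 1.134, -0.075], TCP at [0.159, -0.605, 0.227] pointing down, gripper open.
Joint ranges: [-2.62, 2.62], [-0.44, 2.09], [-1.27, 1.32], [0.08, 2.57], [-1.32, 4.46], [0.12, 2], [-2.74, 2.74]. Speed limits (rad/s): [2.22, 2.22, 3.01, 3.01, 3.14, 3.14, 3.14].

### API

Orientations are given as a rotation vector (axis times angle).
In Python, from cell import arm, monitor, order, get_image gives the robot as it stands (arm), with the cameras as plain functions, the readings (monitor) and the job (order).
- The arm moves only by the shell command python3 nudge.py 'ROWS' [FORCE]. ROWS is a JSON object with one list for each field, all of the same length, 1 to 10, a row being the entries at one place: x, y, z (the shift in shares of 0.4 m (1.0 is 0.4 m)), spin (a turn about the tool's z in parts of the range, where 1.0 means pi rad), jaw (the opening from 0.0 (shut) to 1.0 (fully open)); each row shifts and turns the commanded pose from where the row before left it, along the tool's axes as they then stand; what a row does not reach is not made up. A row lasts 1/10 s, in which the tool goes at most 0.05 m and 0.15 rad, less where a joint would pass 70% of its speed; a pose out of reach is approached as far as the arm can. The fingers move at their own pace and stop on an object; FORCE is the grip in N (left out, the last holds). Time passes only in rows, so rows that do not move let the fingers close. It prints the time, the measured TCP pose, the force, the opening and the grip force at its end. Shift and turn numbers lie between -1 and 1, and a call with a number outside is refused. Input that does not fit is refused with a message, and nothing moves.
- monitor.observe(): the state, without advancing time (a new reading comes with each control period).
- get_image(name): name is "side" or "top" or "wrist"; returns a dict with "image" (480x640x3 uint8, blue, green, red), "fx", "fy", "cx", "cy" (pixels), "cam_to_world" (4x4, takes a point from camera to world coordinates); the wrist camera has in their place "mount" (4x4, takes a point from camera to tool coordinates, whose origin is the TCP and whose axes are the flange's). Camera axes: x right, y down, z forward; pixel columns grow to the right and rows downward; lengths in m; the calibration is good to about 2 mm. The wrist camera is an equidistant fisheye: a pixel r from the principal point sees the ray r / f radians off the axis. A picture is of the moment at which its call begins: read the wrist's pose just before it. There is no depth.
- order.sign_off(): hands the job in; it is judged then, once.
The state is a dict: "clock": time; "joints": joint angles; "dq": joint speeds; "joint_efforts": joint torques, N m; "position": TCP position; "ee_rot": TCP orientation; "force": force on the tool from outside, world axes, zero at the start; "ft_torque": the same for the moment, N m; "width": opening from 0.0 (shut) to 1.0 (fully open); "gripper_force": force on a finger pad.
Only numpy, scipy, OpenCV 4.12 (cv2) and the standard library are available. Lean on these libraries where they do the work, as an engineer would, in place of code of your own. Each camera call takes 0.05 s, during which the arm holds its last target. There are 200 camera calls.

## Working session

There is one attempt and no reset: what is moved stays moved. The work goes in short steps, Python scripts to look and compute and a shell command to move; the robot and the scene stay as the last step left them, time stands still between calls to the robot, and variables do not carry over. Pictures are saved under pics/ and viewed, at most 10 in all, crops included, and the job is handed in when it is done.

```bash
ls; mkdir -p pics
python3 - <<'E'
from cell import arm, monitor, order, get_image
import cv2
s=monitor.observe(); print(s)
for n in("side","top"):
    d=get_image(n); cv2.imwrite(f"pics/{n}0.png",d["image"]); print(n,d["fx"],d["fy"],d["cx"],d["cy"],d["cam_to_world"])
E
```

```text
cell.py
nudge.py
pics
{'clock': 0.0, 'joints': array([ 1.21133277,  0.43520023,  0.0250052 ,  1.57410003, -0.01159762,
        1.13402046, -0.07507712]), 'dq': array([ 0.00106441,  0.00040637,  0.00026321, -0.00106559, -0.00049488,
        0.00063126, -0.0011881 ]), 'joint_efforts': array([-2.48737260e-04, -6.67846870e+01,  9.84649099e-01, -3.14473951e+01,
       -6.07324555e-02,  4.25805361e-02,  2.49581562e-04]), 'position': array([ 0.15857275, -0.60401101,  0.22595837]), 'ee_rot': array([-3.11420441e+00, -4.02057489e-01,  5.63665713e-04]), 'force': array([ 0.17523747,  0.27886158, -0.02076027]), 'ft_torque': array([ 0.06139504, -0.02144179, -0.04881935]), 'gripper_force': 0.0, 'width': 1.0018473236040861}
side 485.27873475251056 485.27873475251056 327.613617093252 236.57740698955308 [[ 0.9226634  -0.24958035  0.29394201  0.28876194]
 [-0.38558589 -0.5893011   0.7099632  -0.57283828]
 [-0.00397251 -0.76839695 -0.63996121  0.61668835]
 [ 0.          0.          0.          1.        ]]
top 486.5245445335064 486.5245445335064 323.46468586566397 237.39541941773 [[-0.02001071 -0.98436129  0.17502121  0.36575087]
 [-0.99954776  0.02362698  0.01860245 -0.00485698]
 [-0.02244676 -0.17456981 -0.98438891  1.03291996]
 [ 0.          0.          0.          1.        ]]
```

View pics/side0.png

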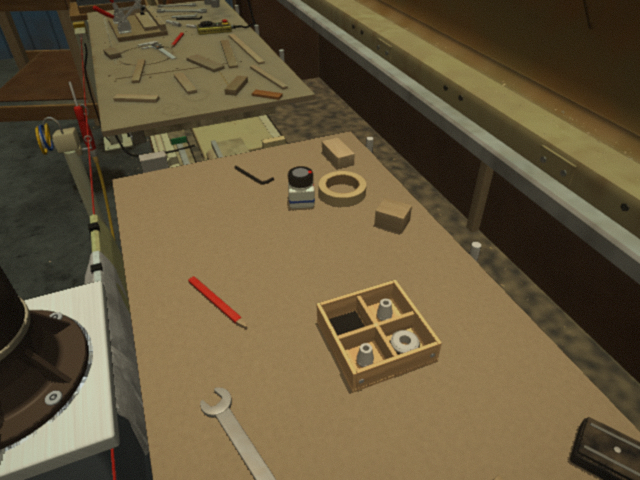

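View pics/top0.png

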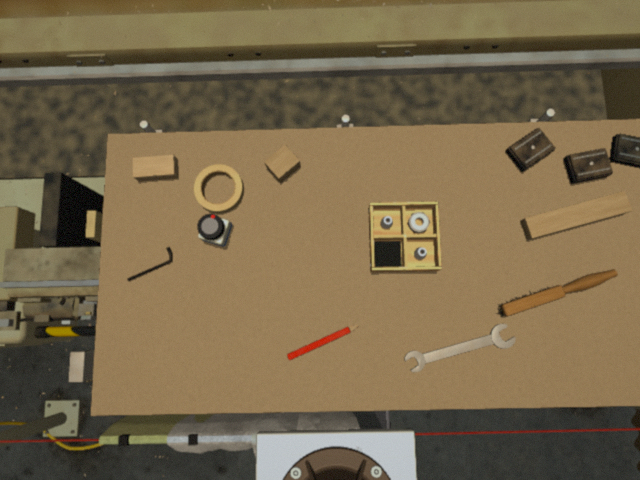

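Run:
```python
import cv2,numpy as np
s=cv2.imread("pics/side0.png");t=cv2.imread("pics/top0.png")
def c(im,x,y,w,h,k): return cv2.resize(im[y:y+h,x:x+w],None,fx=k,fy=k,interpolation=cv2.INTER_CUBIC)
a=c(s,270,155,66,60,6); b=c(t,185,200,66,60,6)
d=c(s,310,275,140,120,3)[:, :396]; e=c(t,360,195,88,83,4.5)
C=np.zeros((600,800,3),np.uint8)
for im,(x,y),h in((a,(0,0),0),(b,(400,0),0),(d[:240],(0,360),0)): 
    im=im[:min(im.shape[0],600-y),:min(im.shape[1],800-x)]; C[y:y+im.shape[0],x:x+im.shape[1]]=im
cv2.imwrite("pics/c1.png",C[:360])
E=np.zeros((374,820-20,3),np.uint8)
E[:360,:396]=d[:360];E[:373,404:800]=e[:373,:396];cv2.imwrite("pics/c2.png",E)
```

```text
(no output)
```

View pics/c1.png

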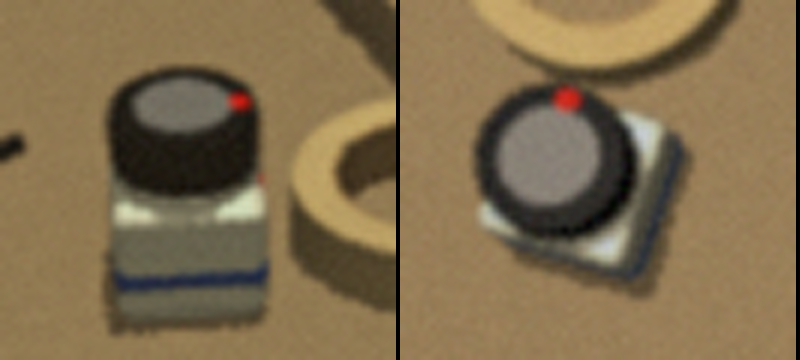

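View pics/c2.png

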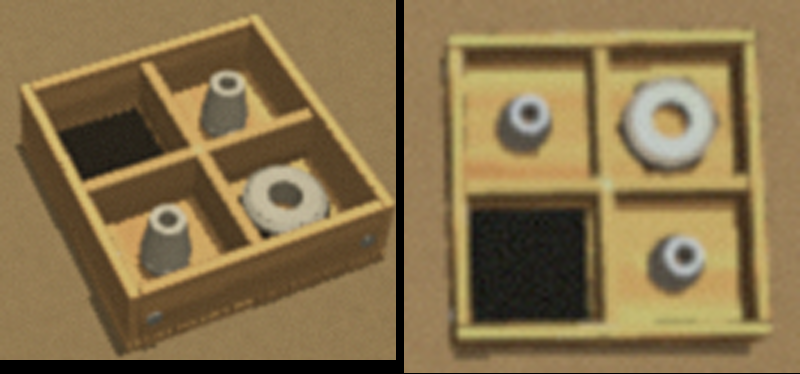

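```bash
cat > h.py <<'E'
import numpy as np
from scipy.spatial.transform import Rotation as R
SF,SC=485.2787,(327.6136,236.5774); TF,TC=486.5245,(323.4647,237.3954)
S=np.array([[ 0.9226634,-0.24958035,0.29394201,0.28876194],[-0.38558589,-0.5893011,0.7099632,-0.57283828],[-0.00397251,-0.76839695,-0.63996121,0.61668835]])
T=np.array([[-0.02001071,-0.98436129,0.17502121,0.36575087],[-0.99954776,0.02362698,0.01860245,-0.00485698],[-0.02244676,-0.17456981,-0.98438891,1.03291996]])
def ray(M,f,c,p):
    d=M[:,:3]@np.array([(p[0]-c[0])/f,(p[1]-c[1])/f,1]); return M[:,3],d/np.linalg.norm(d)
side=lambda p:ray(S,SF,SC,p); top=lambda p:ray(T,TF,TC,p)
def tri(rays):
    A=sum(np.eye(3)-np.outer(d,d) for o,d in rays); b=sum((np.eye(3)-np.outer(d,d))@o for o,d in rays)
    x=np.linalg.solve(A,b); return x,max(np.linalg.norm((np.eye(3)-np.outer(d,d))@(x-o)) for o,d in rays)
def onz(r,z): return r[0]+r[1]*(z-r[0][2])/r[1][2]
E
cat > m.py <<'E'
from h import *
np.set_printoptions(precision=4,suppress=True)
c1s=lambda x,y:(270+(x+.5)/6-.5,155+(y+.5)/6-.5); c1t=lambda x,y:(185+(x-399.5)/6-.5,200+(y+.5)/6-.5)
c2s=lambda x,y:(310+(x+.5)/3-.5,275+(y+.5)/3-.5); c2t=lambda x,y:(360+(x-403.5)/4.5-.5,195+(y+.5)/4.5-.5)
P=lambda n,s,t:print(n,*tri([side(s),top(t)]),onz(top(t),.075 if 'cap' in n or 'dot' in n else .045))
P('capcentre',c1s(182,106),c1t(549,157)); P('dot',c1s(240,102),c1t(567,98))
C=[]
for n,s,t in(('-+',(22,88),(452,335)),('++',(257,15),(450,38)),('+-',(392,205),(752,34)),('--',(135,293),(770,330))):
    P(n,c2s(*s),c2t(*t)); C.append(tri([side(c2s(*s)),top(c2t(*t))])[0])
C=np.array(C); print(C.mean(0),'yaws',[np.degrees(np.arctan2(d[1],d[0])) for d in (C[1]-C[0],C[2]-C[3],C[0]-C[3],C[1]-C[2])], [np.linalg.norm(C[i]-C[i-1]) for i in range(4)])
q=[onz(top(c1t(*p)),.048) for p in((663,125),(612,263),(480,215))]
for d in(q[0]-q[1],q[2]-q[1]):print(np.degrees(np.arctan2(d[1],d[0])),np.linalg.norm(d))
print(q)
E
python3 m.py
```

```text
capcentre [0.5653 0.2431 0.0749] 0.00018305714214182363 [0.5655 0.2431 0.075 ]
dot [0.5851 0.2375 0.075 ] 0.0005925131341816616 [0.5857 0.2374 0.075 ]
-+ [ 0.474  -0.0805  0.0391] 0.0003195245905221014 [ 0.4737 -0.0801  0.045 ]
++ [ 0.6124 -0.0845  0.0435] 0.0002706122241713883 [ 0.6118 -0.0843  0.045 ]
+- [ 0.6108 -0.2242  0.0421] 3.948612413609839e-05 [ 0.6101 -0.2235  0.045 ]
-- [ 0.4727 -0.2232  0.0456] 5.399155371386388e-05 [ 0.4727 -0.2233  0.045 ]
[ 0.5425 -0.1531  0.0426] yaws [np.float64(-1.6520570361433868), np.float64(-0.41176265715092797), np.float64(89.47767708809626), np.float64(89.33538344177757)] [np.float64(0.1428124737757212), np.float64(0.13849136484996608), np.float64(0.1396775290408625), np.float64(0.13809399728072472)]
-19.389135616400218 0.050949776568577056
68.78251127627483 0.04940428280155085
[array([0.5814, 0.2106, 0.048 ]), array([0.5334, 0.2275, 0.048 ]), array([0.5513, 0.2736, 0.048 ])]
```

Careful with the scale: shifts go in shares of 0.4 m and turns go in shares of pi rad. That gives: -0.036 m / 0.4 = -0.09, 0.03 m / 0.4 = 0.075.

```bash
python3 nudge.py '{"x":[0.075,0.075,0.075,0.075,0.075,0.075,0.075,0.075,0.075,0.075],"y":[-0.09,-0.09,-0.09,-0.09,-0.09,-0.09,-0.09,-0.09,-0.09,-0.09],"z":[0,0,0,0,0,0,0,0,0,0],"spin":[0,0,0,0,0,0,0,0,0,0],"jaw":[1,1,1,1,1,1,1,1,1,1]}' 30; python3 nudge.py '{"x":[0.075,0.075,0.075,0.075,0.075,0.075,0.075,0.075,0.075,0.075],"y":[-0.09,-0.09,-0.09,-0.09,-0.09,-0.09,-0.09,-0.09,-0.09,-0.09],"z":[0,0,0,0,0,0,0,0,0,0],"spin":[0,0,0,0,0,0,0,0,0,0],"jaw":[1,1,1,1,1,1,1,1,1,1]}'
cat > go.py <<'E'
# go.py x y z psi_deg : how far in tool axes (translation first, then turn); psi = yaw of tool y
import sys; from h import *; from cell import arm, monitor, order, get_image
s=monitor.observe(); M=R.from_rotvec(s["ee_rot"]).as_matrix(); y=M[:,1]; psi=np.degrees(np.arctan2(y[1],y[0]))
t=[float(v) for v in sys.argv[1:5]]
print("t",round(s["clock"],2),"psi",psi.round(2),"tilt",M[:,2].round(4),"pos",s["position"].round(4),"F",s["force"].round(1),"w",round(s["width"],3))
print("move",(M.T@(np.array(t[:3])-s["position"])).round(4),"turn",round(-np.radians((t[3]-psi+180)%360-180),4),"joints",s["joints"].round(2))
E
python3 go.py .5653 .2431 .226 -41
```

```text
clock: 1.1
position: [0.3577, -0.1783, 0.2267]
ee_rot: [3.115, 0.402, 0.0]
force: [1.8, -0.3, -0.3]
width: 1.0
gripper_force: 0.0
clock: 2.1
position: [0.5567, 0.2457, 0.2262]
ee_rot: [3.115, 0.401, -0.001]
force: [0.3, -1.1, 1.0]
width: 0.998
gripper_force: 0.0
t 2.1 psi -75.32 tilt [-6.e-04 -6.e-04 -1.e+00] pos [0.5567 0.2457 0.2262] F [ 0.3 -1.1  1. ] w 0.998
move [0.0076 0.0047 0.0002] turn -0.599 joints [-0.15  0.46 -0.52  1.58  0.24  1.16 -2.03]
```

In the tool's units: 0.028 m / 0.4 = 0.07, 0.0076 m / 0.4 = 0.019, -0.12 rad / 3.1416 = -0.0382.

```bash
python3 nudge.py '{"x":[0.019,0,0,0,0,0,0,0],"y":[0.0118,0,0,0,0,0,0,0],"z":[0.05,0.07,0.07,0,0,0,0,0],"spin":[0,-0.0382,-0.0382,-0.0382,-0.0382,-0.0382,0,0],"jaw":[1,1,1,1,1,1,1,1]}' ; python3 go.py .5653 .2431 .0455 -41
python3 - <<'E'
from h import *; from cell import arm, monitor, order, get_image; import cv2
np.save("w1.npy",np.r_[monitor.observe()["position"],monitor.observe()["ee_rot"]])
d=get_image("wrist"); cv2.imwrite("pics/w1.png",d["image"]); print(d["fx"],d["fy"],d["cx"],d["cy"]); print(d["mount"].round(5).tolist())
E
```

```text
clock: 2.9
position: [0.5647, 0.2414, 0.1504]
ee_rot: [-2.86, -1.3, 0.001]
force: [0.2, 0.2, -0.4]
width: 0.999
gripper_force: 0.0
t 2.9 psi -41.13 tilt [-6.e-04 -1.e-04 -1.e+00] pos [0.5647 0.2414 0.1504] F [ 0.2  0.2 -0.4] w 0.999
move [ 0.0017 -0.0006  0.1049] turn -0.0023 joints [-0.07  0.57 -0.64  1.65  0.38  1.05 -1.54]
371.64829954431775 371.64829954431775 329.32513986886164 247.03543772408486
[[-7e-05, -0.95349, -0.30144, 0.08299], [1.0, 0.00015, -0.0007, -0.00061], [0.00071, -0.30144, 0.95348, -0.15779], [0.0, 0.0, 0.0, 1.0]]
```

View pics/w1.png

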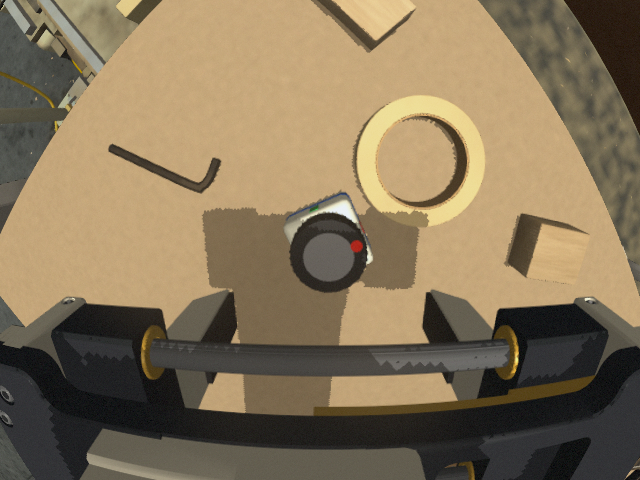

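```bash
cat >> h.py <<'E'
MT=np.array([[-7e-05,-0.95349,-0.30144,0.08299],[1.0,0.00015,-0.0007,-0.00061],[0.00071,-0.30144,0.95348,-0.15779]])
def wrist(p,w):
    v=np.array([p[0]-329.325,p[1]-247.035]); r=np.linalg.norm(v); th=r/371.648
    d=np.r_[np.sin(th)*v/max(r,1e-9),np.cos(th)]; Q=R.from_rotvec(w[3:]).as_matrix()
    return Q@MT[:,3]+w[:3],Q@(MT[:,:3]@d)
E
python3 - <<'E'
from h import *
w=np.load("w1.npy"); a=onz(wrist((328,257),w),.075);b=onz(wrist((357,246),w),.0745)
print(a,b,np.degrees(np.arctan2(*(b-a)[1::-1])))
p=onz(wrist((286,223),w),.048);q=onz(wrist((344,194),w),.048);print(p,q,np.degrees(np.arctan2(*(q-p)[1::-1])))
import sys;sys.argv=["",0]
exec(open("m.py").read().split("P('cap")[0])
print(tri([wrist((328,257),w),top(c1t(549,157)),side(c1s(182,106))]))
E
```

```text
[0.56491664 0.24422885 0.075     ] [0.58427258 0.23728691 0.0745    ] -19.730173112689002
[0.55287357 0.27682081 0.048     ] [0.59820488 0.26527168 0.048     ] -14.293271364927321
(array([0.5652, 0.2437, 0.0745]), np.float64(0.0006119776264157067))
```

In the tool's units: 0.03 m / 0.4 = 0.075, 0.002 m / 0.4 = 0.005.

```bash
python3 nudge.py '{"x":[0.005,0,0,0,0,0,0],"y":[-0.003,0,0,0,0,0,0],"z":[0.05,0.075,0.075,0.045,0.015,0,0],"spin":[0,0,0,0,0,0,0],"jaw":[1,1,1,1,1,1,0.7]}' ; python3 nudge.py '{"x":[0,0,0,0,0,0,0,0],"y":[0,0,0,0,0,0,0,0],"z":[0,0,0,0,0,0,0,0],"spin":[0,0,0,0,0,0,0,0],"jaw":[0.3,0.3,0.3,0.3,0.3,0.3,0.3,0.3]}' 40;python3 go.py .5651 .2437 .15 -41
```

```text
clock: 3.65
position: [0.5658, 0.2445, 0.0478]
ee_rot: [-2.858, -1.304, -0.002]
force: [-0.2, -0.3, 0.0]
width: 0.951
gripper_force: 0.0
clock: 4.45
position: [0.5663, 0.2446, 0.0483]
ee_rot: [2.858, 1.305, 0.005]
force: [-0.2, -0.7, 10.5]
width: 0.563
gripper_force: 41.5
t 4.45 psi -40.93 tilt [ 0.0026  0.0012 -1.    ] pos [0.5663 0.2446 0.0483] F [-0.2 -0.7 10.5] w 0.563
move [-0.0012 -0.0002 -0.1017] turn 0.0012 joints [-0.11  0.69 -0.58  1.74  0.48  0.86 -1.62]
```

In the tool's units: -0.03 m / 0.4 = -0.075, -0.02 m / 0.4 = -0.05.

```bash
python3 nudge.py '{"x":[0,0,0,0,0,0],"y":[0,0,0,0,0,0],"z":[-0.025,-0.05,-0.075,-0.075,-0.05,0],"spin":[0,0,0,0,0,0],"jaw":[0.3,0.3,0.3,0.3,0.3,0.3]}';python3 go.py .509 -.1185 .158 -22.2
```

```text
clock: 5.05
position: [0.5663, 0.2449, 0.1597]
ee_rot: [-2.858, -1.305, -0.007]
force: [0.3, 1.4, -3.5]
width: 0.56
gripper_force: 40.1
t 5.05 psi -40.92 tilt [ 0.0041  0.002  -1.    ] pos [0.5663 0.2449 0.1597] F [ 0.3  1.4 -3.5] w 0.56
move [-0.3121  0.1947  0.0008] turn -0.3267 joints [-0.07  0.56 -0.64  1.64  0.38  1.06 -1.53]
```

In the tool's units: -0.037 m / 0.4 = -0.0925, -0.03 m / 0.4 = -0.075.

```bash
python3 nudge.py '{"x":[-0.0375,-0.075,-0.0925,-0.0925,-0.0925,-0.0925,-0.0925,-0.0925,-0.075,-0.0375],"y":[0.0238,0.0475,0.0575,0.0575,0.0575,0.0575,0.0575,0.0575,0.0475,0.0238],"z":[0,0,0,0,0,0,0,0,0,0],"spin":[0,0,0,0,0,0,0,0,0,0],"jaw":[0.3,0.3,0.3,0.3,0.3,0.3,0.3,0.3,0.3,0.3]}'; python3 nudge.py '{"x":[0,0,0,0,0,0,0],"y":[0,0,0,0,0,0,0],"z":[0,0,0,0,0,0,0],"spin":[-0.0255,-0.0255,-0.0255,-0.0276,0,0,0],"jaw":[0.3,0.3,0.3,0.3,0.3,0.3,0.3]}'
python3 go.py .509 -.1185 .158 -22.2
python3 - <<'E'
from h import *; from cell import arm, monitor, order, get_image; import cv2
for i in("wrist","side","top"):
    d=get_image(i)["image"]; cv2.imwrite(f"pics/{i}2.png",d)
s=monitor.observe(); np.save("w2.npy",np.r_[s["position"],s["ee_rot"]])
k=lambda im,x,y,w,h,f:cv2.resize(im[y:y+h,x:x+w],None,fx=f,fy=f,interpolation=cv2.INTER_CUBIC)
a=cv2.imread("pics/wrist2.png");b=cv2.imread("pics/side2.png")
C=np.zeros((480,800,3),np.uint8);C[:,:400]=k(a,240,130,200,240,2);C[:,400:]=k(b,310,210,133,160,3)[:480,:399].repeat(1,0) if 0 else np.pad(k(b,310,210,133,160,3),((0,0),(0,1),(0,0)))
cv2.imwrite("pics/c3.png",C)
E
```

```text
clock: 6.05
position: [0.506, -0.124, 0.1551]
ee_rot: [-2.861, -1.298, 0.006]
force: [0.2, -0.2, -3.1]
width: 0.561
gripper_force: 40.1
clock: 6.75
position: [0.5078, -0.1195, 0.1563]
ee_rot: [-2.609, -1.75, 0.001]
force: [-0.1, -0.5, -3.1]
width: 0.564
gripper_force: 40.1
t 6.75 psi -22.3 tilt [-8.e-04  1.e-04 -1.e+00] pos [ 0.5078 -0.1195  0.1563] F [-0.1 -0.5 -3.1] w 0.564
move [ 0.0014  0.0007 -0.0017] turn -0.0018 joints [ 0.67  0.44 -0.72  1.87  0.35  0.96 -0.6 ]
```

View pics/c3.png

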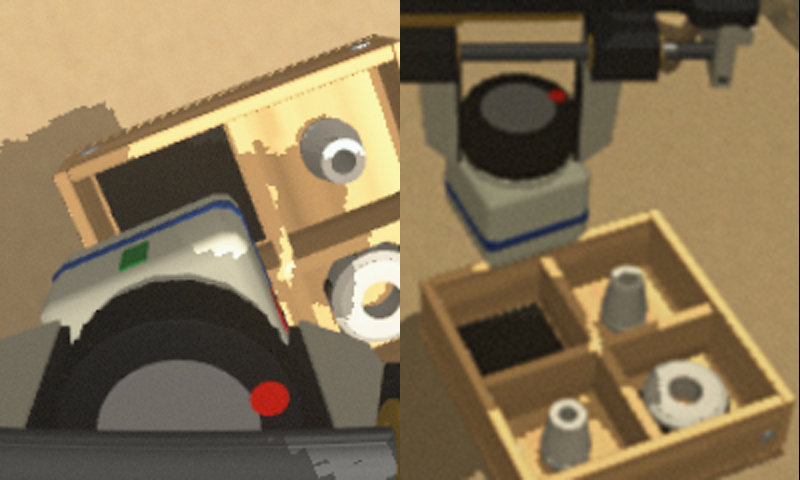

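Run:
```python
from h import *
f=lambda x,y:(310+(x-399.5)/3-.5,210+(y+.5)/3-.5)
a=onz(side(f(518,108)),.183);b=onz(side(f(558,97)),.182);print(a,b,np.degrees(np.arctan2(*(b-a)[1::-1])))
w=np.load("w2.npy");g=lambda x,y:(240+x/2-.25,130+y/2-.25)
# pad corners far edge on z=.008, tray outer corner z=.045
for p in((97,177),(225,125),(264,240)):print('pad',onz(wrist(g(*p),w),.008))
for p in((60,175),):print('tray',onz(wrist(g(*p),w),.045))
j=[onz(wrist(g(*p),w),.12) for p in((65,268),(210,205))];print(j,np.degrees(np.arctan2(*(j[1]-j[0])[1::-1])))
```

```text
[ 0.50737213 -0.1209919   0.183     ] [ 0.52804727 -0.12008828  0.182     ] 2.5025546117440034
pad [ 0.47953211 -0.09517496  0.008     ]
pad [ 0.53790616 -0.09502603  0.008     ]
pad [ 0.53535627 -0.14836502  0.008     ]
tray [ 0.47410521 -0.08271657  0.045     ]
[array([ 0.4822147 , -0.09632874,  0.12      ]), array([ 0.52653345, -0.09472367,  0.12      ])] 2.0741489084142777
```

In the tool's units: 0.02 m / 0.4 = 0.05, 0.0028 m / 0.4 = 0.007, 0.035 rad / 3.1416 = 0.0111.

```bash
python3 nudge.py '{"x":[0.007,0,0,0,0,0,0,0,0,0],"y":[0.0015,0,0,0,0,0,0,0,0,0],"z":[0,0,0.05,0.0375,0.025,0.025,0.025,0.025,0.025,0],"spin":[0.0111,0,0,0,0,0,0,0,0,0],"jaw":[0.3,0.3,0.3,0.3,0.3,0.3,0.3,0.3,0.3,0.3]}';python3 go.py .5095 -.117 .056 -24.3
```

```text
clock: 7.9
position: [0.509, -0.1172, 0.0704]
ee_rot: [-2.636, -1.706, 0.002]
force: [-0.8, 0.5, -3.8]
width: 0.56
gripper_force: 40.1
t 7.9 psi -24.2 tilt [-2.1e-03  4.0e-04 -1.0e+00] pos [ 0.509  -0.1172  0.0704] F [-0.8  0.5 -3.8] w 0.56
move [0.0004 0.0004 0.0144] turn 0.0018 joints [ 0.59  0.55 -0.64  1.95  0.46  0.79 -0.73]
```

Free of walls. Lower gently.

In the tool's units: 0.004 m / 0.4 = 0.01, 0.003 m / 0.4 = 0.0075.

```bash
python3 nudge.py '{"x":[0.0013,0,0,0,0],"y":[0.001,0,0,0,0],"z":[0.01,0.01,0.0075,0.0025,0],"spin":[0,0,0,0,0],"jaw":[0.3,0.3,0.3,0.3,0.3]}';python3 nudge.py '{"x":[0,0,0],"y":[0,0,0],"z":[0.0025,0.0025,0],"spin":[0,0,0],"jaw":[0.3,0.3,0.3]}'
```

```text
clock: 8.4
position: [0.5103, -0.117, 0.0597]
ee_rot: [-2.638, -1.706, 0.0]
force: [0.7, 0.3, -3.5]
width: 0.561
gripper_force: 40.1
clock: 8.7
position: [0.5104, -0.117, 0.0577]
ee_rot: [2.638, 1.706, -0.0]
force: [-0.2, -0.6, -3.2]
width: 0.559
gripper_force: 40.1
```

In the tool's units: 0.001 m / 0.4 = 0.0025.

```bash
python3 nudge.py '{"x":[0,0,0],"y":[0,0,0],"z":[0.0025,0.0025,0],"spin":[0,0,0],"jaw":[0.3,0.3,0.3]}';python3 nudge.py '{"x":[0,0],"y":[0,0],"z":[0.0025,0],"spin":[0,0],"jaw":[0.3,0.3]}'
```

```text
clock: 9.0
position: [0.5105, -0.117, 0.0563]
ee_rot: [2.637, 1.706, -0.0]
force: [-3.0, -0.1, 6.4]
width: 0.558
gripper_force: 43.3
clock: 9.2
position: [0.5105, -0.117, 0.0562]
ee_rot: [2.637, 1.706, -0.001]
force: [-6.4, -0.6, 18.9]
width: 0.562
gripper_force: 47.9
```

```bash
cat > st.py <<'E'
from h import *; from cell import arm, monitor, order, get_image
s=monitor.observe(); y=R.from_rotvec(s["ee_rot"]).as_matrix()[:,1]
print("psi",np.degrees(np.arctan2(y[1],y[0])).round(2),"F",s["force"].round(1),"T",s["ft_torque"].round(2),"pos",s["position"].round(4))
E
python3 nudge.py '{"x":[0,0],"y":[0,0],"z":[-0.002,0],"spin":[0,0],"jaw":[0.3,0.3]}' 45 >/dev/null; python3 st.py; python3 nudge.py '{"x":[0,0,0,0],"y":[0,0,0,0],"z":[0,0,0,0],"spin":[-0.0159,-0.0159,-0.0159,-0.0159],"jaw":[0.3,0.3,0.3,0.3]}' >/dev/null; python3 st.py;  python3 nudge.py '{"x":[0,0,0,0],"y":[0,0,0,0],"z":[0,0,0,0],"spin":[-0.0159,-0.0159,-0.0159,-0.0159],"jaw":[0.3,0.3,0.3,0.3]}' >/dev/null; python3 st.py
```

```text
psi -24.2 F [-3.8  0.4 10.3] T [-0.    0.93  0.01] pos [ 0.5105 -0.117   0.0563]
psi -12.69 F [-4.7 -1.2 11.9] T [-0.12  1.06 -0.41] pos [ 0.5104 -0.1173  0.0563]
psi -1.25 F [-8.7 -0.3 14.5] T [ 0.03  1.67 -0.47] pos [ 0.5096 -0.1174  0.0562]
```

In the tool's units: -0.0007 m / 0.4 = -0.0018, -0.0003 m / 0.4 = -0.0008, -0.05 rad / 3.1416 = -0.0159.

```bash
python3 nudge.py '{"x":[0,0,0,0],"y":[-0.0018,0,0,0],"z":[-0.0008,0,0,0],"spin":[-0.0159,-0.0159,-0.0159,-0.0159],"jaw":[0.3,0.3,0.3,0.3]}' >/dev/null; python3 st.py;  python3 nudge.py '{"x":[0,0,0,0],"y":[0,0,0,0],"z":[0,0,0,0],"spin":[-0.0159,-0.0159,-0.0159,-0.0159],"jaw":[0.3,0.3,0.3,0.3]}' >/dev/null; python3 st.py
```

```text
psi 10.25 F [-6.9  0.5 12.5] T [ 0.1   1.57 -0.39] pos [ 0.5088 -0.117   0.0563]
psi 21.71 F [-9.5 -0.9 16.6] T [-0.19  2.04 -0.29] pos [ 0.5082 -0.1172  0.0564]
```

In the tool's units: -0.0003 m / 0.4 = -0.0008, -0.05 rad / 3.1416 = -0.0159.

```bash
python3 nudge.py '{"x":[0,0,0],"y":[0,0,0],"z":[-0.0008,-0.0008,-0.0008],"spin":[-0.0159,-0.0159,-0.0159],"jaw":[0.3,0.3,0.3]}' >/dev/null; python3 st.py;  python3 nudge.py '{"x":[0,0,0],"y":[0,0,0],"z":[-0.0008,-0.0008,-0.0008],"spin":[-0.0159,-0.0159,-0.0159],"jaw":[0.3,0.3,0.3]}' >/dev/null; python3 st.py
```

```text
psi 30.3 F [-10.4  -1.2  12.8] T [-0.22  1.94 -0.26] pos [ 0.508  -0.1174  0.0571]
psi 38.88 F [-8.  -2.1 11.3] T [-0.36  1.97 -0.23] pos [ 0.5077 -0.1177  0.0578]
```

In the tool's units: -0.0003 m / 0.4 = -0.0008, -0.05 rad / 3.1416 = -0.0159.

```bash
for i in 1; do python3 nudge.py '{"x":[0,0],"y":[0,0],"z":[-0.0008,-0.0008],"spin":[-0.0159,-0.0159],"jaw":[0.3,0.3]}' >/dev/null; python3 st.py;  python3 nudge.py '{"x":[0,0],"y":[0,0],"z":[-0.0008,0],"spin":[-0.0159,-0.0159],"jaw":[0.3,0.3]}' >/dev/null; python3 st.py; python3 nudge.py '{"x":[0,0],"y":[0,0],"z":[0,0],"spin":[-0.0159,0],"jaw":[0.3,0.3]}' >/dev/null; python3 st.py; done
```

```text
psi 44.61 F [-9.4 -2.3  8.7] T [-0.48  1.91 -0.22] pos [ 0.5077 -0.1178  0.0582]
psi 50.33 F [-10.2  -2.6  10.9] T [-0.67  2.07 -0.25] pos [ 0.5076 -0.118   0.0585]
psi 53.18 F [-8.8 -2.3 11.4] T [-0.61  2.05 -0.15] pos [ 0.5077 -0.1181  0.0586]
```

In the tool's units: -0.0006 m / 0.4 = -0.0015, -0.05 rad / 3.1416 = -0.0159.

```bash
python3 nudge.py '{"x":[0,0],"y":[0,0],"z":[-0.0015,0],"spin":[-0.0159,0],"jaw":[0.3,0.3]}' >/dev/null; python3 st.py;  python3 nudge.py '{"x":[0,0],"y":[0,0],"z":[0,0],"spin":[-0.0159,-0.0159],"jaw":[0.3,0.3]}' >/dev/null; python3 st.py
python3 - <<'E'
from h import *; from cell import arm, monitor, order, get_image; import cv2
b=get_image("side")["image"];a=get_image("top")["image"]
k=lambda im,x,y,w,h,f:cv2.resize(im[y:y+h,x:x+w],None,fx=f,fy=f,interpolation=cv2.INTER_CUBIC)
cv2.imwrite("pics/s3.png",np.hstack([k(b,300,240,80,110,5),k(a,355,190,80,110,5)]))
E
```

```text
psi 56.04 F [-9.5 -3.2 10.2] T [-0.69  1.88 -0.18] pos [ 0.5078 -0.1181  0.0591]
psi 61.77 F [-9.5 -2.8 10.8] T [-0.87  2.03 -0.25] pos [ 0.5077 -0.1183  0.0592]
```

View pics/s3.png

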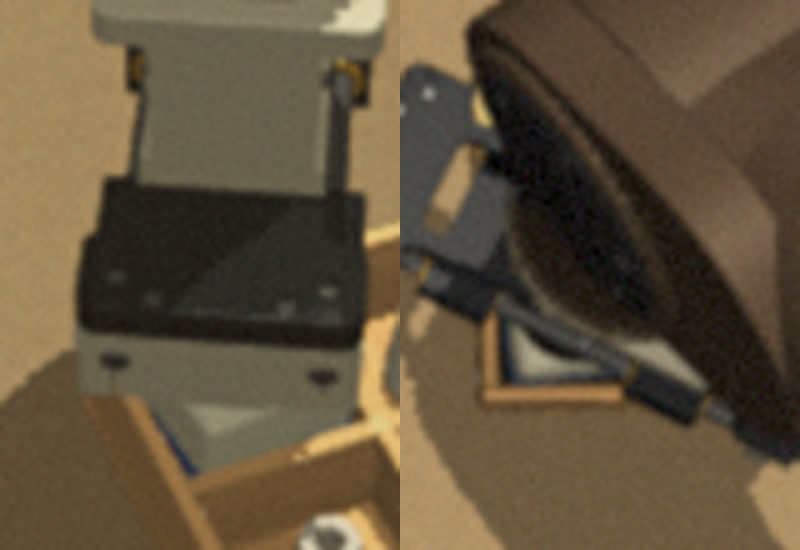

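In the tool's units: -0.0005 m / 0.4 = -0.0013.

```bash
for i in 1; do python3 nudge.py '{"x":[0,0],"y":[0,0],"z":[-0.0013,0],"spin":[0,0],"jaw":[0.3,0.3]}' >/dev/null; python3 st.py;python3 nudge.py '{"x":[0,0],"y":[0,0],"z":[-0.0013,0],"spin":[0,0],"jaw":[0.3,0.3]}' >/dev/null; python3 st.py; python3 nudge.py '{"x":[0,0],"y":[0,0],"z":[-0.0013,0],"spin":[0,0],"jaw":[0.3,0.3]}' >/dev/null; python3 st.py; done
```

```text
psi 61.67 F [-6.9 -2.6  8.1] T [-0.61  1.64 -0.16] pos [ 0.5081 -0.1181  0.0596]
psi 61.68 F [-7.  -2.4  7.5] T [-0.48  1.4  -0.17] pos [ 0.5082 -0.1179  0.0601]
psi 61.7 F [-4.6 -2.7  4.3] T [-0.46  1.19 -0.03] pos [ 0.5086 -0.1177  0.0605]
```

In the tool's units: -0.0007 m / 0.4 = -0.0018.

```bash
for i in 1; do python3 nudge.py '{"x":[0,0],"y":[0,0],"z":[-0.0018,0],"spin":[0,0],"jaw":[0.3,0.3]}' >/dev/null; python3 st.py;python3 nudge.py '{"x":[0,0],"y":[0,0],"z":[-0.0025,0],"spin":[0,0],"jaw":[0.3,0.3]}' >/dev/null; python3 st.py; python3 nudge.py '{"x":[0,0],"y":[0,0],"z":[-0.0025,0],"spin":[0,0],"jaw":[0.3,0.3]}' >/dev/null; python3 st.py; done
```

```text
psi 61.73 F [-2.9 -1.2  0.9] T [-0.21  0.6  -0.04] pos [ 0.5095 -0.1171  0.0613]
psi 61.74 F [-0.2 -0.6  0. ] T [-0.11  0.09 -0.04] pos [ 0.5101 -0.1169  0.0625]
psi 61.74 F [-1.7 -2.2 -0.6] T [-0.08  0.02 -0.01] pos [ 0.51   -0.1169  0.0635]
```

In the tool's units: -0.006 m / 0.4 = -0.015, -0.004 m / 0.4 = -0.01.

```bash
python3 nudge.py '{"x":[0,0,0,0,0,0,0,0,0],"y":[0,0,0,0,0,0,0,0,0],"z":[-0.0075,-0.01,-0.015,-0.015,-0.015,-0.015,-0.0088,0,0],"spin":[0,0,0,0,0,0,0,0,0],"jaw":[0.3,0.3,0.3,0.3,0.3,0.3,0.3,0.3,0.3]}'; python3 st.py
python3 - <<'E'
from h import *; from cell import arm, monitor, order, get_image; import cv2
s=monitor.observe(); np.save("w4.npy",np.r_[s["position"],s["ee_rot"]]); print(R.from_rotvec(s["ee_rot"]).as_matrix()[:,2])
b=get_image("side")["image"];a=get_image("wrist")["image"]
k=lambda im,x,y,w,h,f:cv2.resize(im[y:y+h,x:x+w],None,fx=f,fy=f,interpolation=cv2.INTER_CUBIC)
cv2.imwrite("pics/s4.png",np.hstack([k(b,300,230,100,137,4),k(a,230,130,200,274,2)]))
E
```

```text
clock: 14.8
position: [0.5096, -0.117, 0.0978]
ee_rot: [0.767, 3.047, -0.0]
force: [0.2, -0.2, -1.0]
width: 0.56
gripper_force: 45.0
psi 61.74 F [ 0.2 -0.2 -1. ] T [ 0.05 -0.16  0.02] pos [ 0.5096 -0.117   0.0978]
[-2.73247676e-05 -1.81732842e-04 -9.99999983e-01]
```

View pics/s4.png

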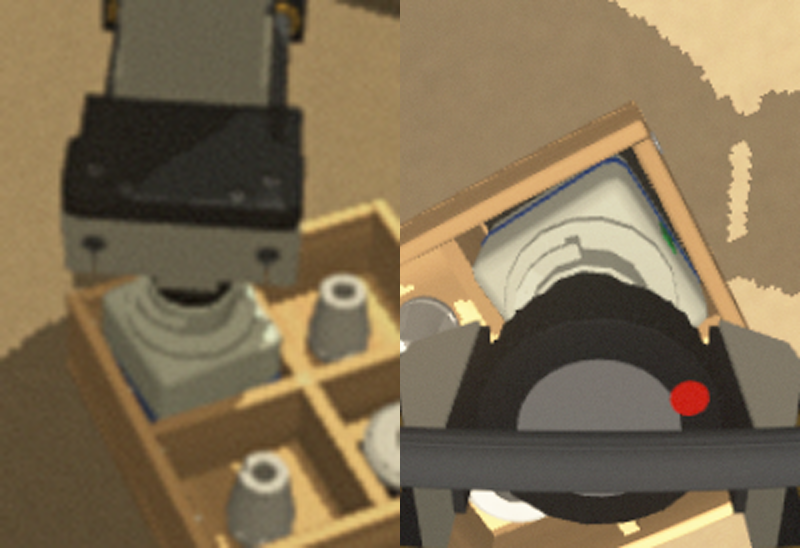

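In the tool's units: -0.0017 m / 0.4 = -0.0043, 0.0014 m / 0.4 = 0.0035.

```bash
python3 nudge.py '{"x":[0.0035,0,0,0],"y":[-0.0043,0,0,0],"z":[0,0,0,0],"spin":[0,0,0,0],"jaw":[0.3,0.3,0.3,0.3]}'; python3 -c "
from cell import arm, monitor, order, get_image; print(order.sign_off())"
```

```text
clock: 15.3
position: [0.5077, -0.1177, 0.0978]
ee_rot: [-0.767, -3.047, -0.0]
force: [0.0, -0.7, -0.4]
width: 0.558
gripper_force: 45.0
the job is handed in; nothing more can be done
None
```

The jar stands in the rubber-lined cell, and its cap is unscrewed (about 74° relative to the jar, by my estimate), lifted off and held level about 2 cm above the mouth; the job was handed in at 15.3 s, with no verdict returned.

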